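Clear the jam jar into the drawer, then lift the small bun with the tongs

ROBOT

A 6-joint arm with a two-finger parallel gripper is mounted at the origin on the work surface. World frame = base frame: x ahead of the robot, y to its left, z up, the work surface at z = 0. Lengths are in mm, angles in rad, forces in N, time in s.
With the tool pointing down it reaches from about 400 to 925 mm from the base axis. Payload 12.5 kg.
Tool frame: the origin (TCP) lies at the very end of the fingers, on their centre line; the grasp point (between the pads) lies 19 mm behind it; z points along the fingers, y is the line along which they close (so a half turn about z gives the same grasp; the last joint's range is limited). The gripper opens to 95 mm and grips with 3 to 60 N. Pads are 20 mm wide; open, the fingers measure 119 mm over their backs; the gripper's body (75 mm by 180 mm) begins 59 mm behind the grasp point.
Start: joints at [1.241, 0.491, 1.559, -0, 1.092, -0.106], TCP at [138.692, 609.435, 214.661] pointing down, gripper open.
Joint ranges: [-3.1, 3.1], [-0.84, 2.19], [0.05, 2.79], [-1.13, 4.28], [0.06, 2.93], [-2.69, 2.69]. Speed limits (rad/s): [2.22, 2.22, 2.79, 3.14, 3.14, 3.14].

INTERFACE

Orientations are given as [roll, pitch, yaw] about the fixed x, y, z axes, in that order (R = Rz(yaw) Ry(pitch) Rx(roll)).
In Python, from cell import * gives the robot as it stands.
- The arm moves only by the tool step_arm, never from a script. Its argument "plan" is a list of rows, each an object of numbers: "x", "y", "z": the shift along the tool's x, y, z in units of 25 mm (1.0 is 25 mm); "rx", "ry", "rz": the turn, a rotation vector about the tool's x, y, z in units of 0.1 rad (1.0 is 0.1 rad). In form: [{"x": .., "y": .., "z": .., "rx": .., "ry": .., "rz": ..}, ...]. A call has exactly 10 rows; each row shifts and turns the commanded pose from where the row before left it, along the tool's axes as they then stand; what a row does not reach is not made up. A row lasts 1/12 s, in which the tool goes at most 41.7 mm and 7.16 degrees, less where a joint would pass 70% of its speed; a pose out of reach is approached as far as the arm can. A call with a number of a shift or a turn outside -1 to 1 is refused whole. A call with a gripper value outside its range is refused whole. "jaw" is the closure, from -1 (fully open) to 1 (shut), so that 0 is half open, set as the call begins (left out, the last holds). The fingers move at their own pace and stop on an object; the grip force is fixed at half the most. Time passes only in rows, so rows that do not move let the fingers close, or fill a call up. It gives the time, the measured TCP pose, the force, the opening and the grip force at its end, in the units of the state.
- state(): the state, without advancing time (a new reading comes with each control period).
- read_camera(name): name is "scene" or "side" or "wrist"; returns a dict with "image" (420x560x3 uint8, red, green, blue), "depth" (420x560 float32, mm along the optical axis (not along the pixel's ray), 0 where there is no reading), "vfov" (degrees; the focal length in pixels is half the picture's height over the tangent of half this angle, whatever the lens; pixels are square), "cx", "cy" (the principal point, pixels), "k1" (the pictures are not rectified: a ray, as slopes to the right and down, at radius r is drawn at 1 + k1 r^2 times it, then the intrinsics apply), "R" (3x3) and "t" (3): a world point X has camera coordinates R X + t. Camera axes: x right, y down, z forward; pixel columns grow to the right and rows downward; lengths in mm; the calibration is good to about 2 mm. A picture is of the moment at which its call begins.
- job_done(): hands the job in; it is judged then, once.
The state is a dict: "t": time; "joints": joint angles; "qvel": joint speeds; "tau": joint torques, N m; "eef_pos": TCP position; "tcp_rot": TCP orientation; "ft_force": force on the tool from outside, world axes, zero at the start; "moment": the same for the moment, N m; "opening": opening from 0.0 (shut) to 1.0 (fully open); "grip_force": force on a finger pad.
Only numpy, scipy, OpenCV 4.12 (cv2) and the standard library are available. Lean on these libraries where they do the work, as an engineer would, in place of code of your own. Each camera call takes 0.05 s, during which the arm holds its last target. There are 200 camera calls.

TASK

Get the bread board ready and pull a tasting sample from it: first put the squat jam jar that stands in front of the smallest bun away into the open drawer and slide the drawer fully shut. Then grip the kitchen tongs, close their tips on the smallest round bun and lift it at least 10 cm clear of the board; touch the bun only with the tongs, leave the other breads and goods where they are, and finish still holding the bun up in the tongs.

Things in the scene. Friction and masses are not known exactly. Their poses are not given: they have to be found in the camera images.
- jam_jar: Squat upright jam jar, dark red with a black lid, 48 mm in diameter and 52 mm tall, about 130 g, standing on the bread board 78 to 90 mm nearer to the robot than the smallest bun. Origin: centre of its underside.
- unit: Fixed grey drawer unit on the table, on the robot's left, 240 mm deep (x), 240 mm wide (y), 105 mm high, with one drawer that slides out along the unit's own -x (roughly towards the robot). Origin: centre of its underside; at yaw 0 its front faces -x. The top board's front edge lies at x = -105 mm in the unit's frame.
- unit_drawer0 (a joint): How far the drawer stands open, m: 0 fully shut, it starts 0.12 to 0.15 open, end stop 0.165. It slides with about 1 N of friction and stays where it is left; pushing the handle or front along the unit's +x shuts it.
- drawer_in (a point): Centre of the drawer's inner floor, 22 mm above the table, moving with the drawer; axes as the unit's. The inside reaches from -97 to +97 mm in x and -99 to +99 mm in y; its walls rise 61 mm (front panel 72 mm) above this floor. Only its front part, about as long as the drawer is open, sticks out from under the unit's top, whose underside is 71 mm above this floor.
- unit_drawer0_handle (a point): Middle of the drawer's steel bar handle: a horizontal bar along the unit's y, 120 mm long, about 10 mm thick, 35 mm in front of the drawer's front, 67 mm above the table.
- board: Fixed wooden bread board, 260 mm (x) by 320 mm (y), 14 mm thick. Origin: centre of its underside. Three breads stand on it in a row about 105 mm apart along its y, in any order; the jam jar stands in front of the smallest.
- bun: The smallest bread: a round domed brown bun, 48 mm in diameter, 36 mm tall, with upright sides from 6 to 20 mm above its underside, about 45 g. Origin: centre of its underside.
- tongs: Kitchen tongs, steel with black rubber grip plates, 218 mm long, about 110 g, lying flat and open on the table on the robot's right. Origin: on the table midway between the grip plates; +x points along the tongs to their tips. Hinge head (24 mm round) at x = -100 mm. The arms lie side by side and are pressed together along y: 54 mm over the grip plates at x = 0 at rest, 76 mm between the tips.
- tongs_left: Left (+y) arm of the tongs, rigid with the hinge head. Origin: on the hinge axis, at the tongs' underside. Each arm has a rubber grip plate 70 mm long (x -35 to +35 mm in the tongs' frame), 32 mm high from the table up, and a steel tip plate (x 74 to 106 mm), 26 mm high from the table up. At rest the grip plates splay outwards by 2 degrees towards the tips; they are parallel at 47 mm.
- tongs_right: Right (-y) arm of the tongs, hinged at the head, with a spring that opens it again. Origin: on the hinge axis, at the tongs' underside. The tips close twice as fast as the grip plates: 40 mm over the grip plates gives 48 mm between the tips, whose plates are then parallel. Closing starts at about 4.5 N on each grip plate and takes about 7.5 N at that width, without the bun.
- tongs_tip (a point): Point midway between the tip plates at rest (76 mm apart inside, 85 mm over the outside), 90 mm ahead of the tongs' origin along their x and 13 mm above their underside; rigid with the left arm.
- finger_roll: Bystander on the board: long bread roll, 110 x 42 x 34 mm, lying along the robot's x (within about 0.2 rad). Origin: centre of its underside.
- loaf: Bystander on the board: larger round domed bread, 80 mm in diameter, 48 mm tall. Origin: centre of its underside.
- spice_tin: Bystander: round tin, 53 mm in diameter, 60 mm tall, on the table to the right of the tongs. Origin: centre of its underside.
- oil_bottle: Bystander: green glass bottle, 56 mm in diameter, 150 mm tall, behind the board. Origin: centre of its underside.
- tall_jar: Bystander: tall amber jar with a black lid, 72 mm in diameter, 110 mm tall, behind the board. Origin: centre of its underside.
- tea_carton: Bystander: cardboard carton, 50 x 90 x 50 mm, standing beyond the tips of the tongs. Origin: centre of its underside.
Things that resemble listed ones, but are neither listed nor needed, are in the scene too. Several things have the shape of the tongs; the one meant has the colours described above.

How it is judged (in metres and radians):
On the way, in this order (a step that is already met when the one before it is completed fails the run):
1. the jam jar is inside the drawer and the drawer is fully shut (value of joint unit_drawer0 below 0.008 m and x of jam_jar in the frame of drawer_in between -0.097 and 0.097 m and y of jam_jar in the frame of drawer_in between -0.099 and 0.099 m and z of jam_jar in the frame of drawer_in between -0.01 and 0.05 m), for 0.2 s.
2. the bun is pinched between the two arms of the tongs and off the board (contact force between bun and tongs_left above 0.3 N and contact force between bun and tongs_right above 0.3 N and contact force between bun and board below 0.05 N and height (world z) of bun above 0.03 m), for 0.2 s.
At the end, for the whole second after the job is handed in: The jam jar lies inside the drawer, the drawer is shut to within 8 mm, and the robot's fingers hold the tongs, whose two arms both press on the bun (over 0.3 N each) and alone carry it, its underside over 100 mm above the table, still (below 0.05 m/s); tongs and bun rest on nothing else (all of step 1 and height (world z) of bun above 0.1 m and contact force between bun and tongs_left above 0.3 N and contact force between bun and tongs_right above 0.3 N and contact force between the fingers and tongs above 1 N and contact force between each of the arm, the fingers and bun below 0.1 N and contact force between each of bun, tongs and unit below 0.1 N and contact force between tongs and board below 0.1 N and height (world z) of tongs above 0.05 m and linear speed of bun below 0.05 m/s); the arm keeps its last pose, push and grip.
It fails at once if the robot touches the bun itself (contact force between any of the fingers, the arm and bun above 0.5 N).
It fails at once if another bread or a bystander is pushed more than 30 mm away (distance of any of finger_roll, loaf, spice_tin, oil_bottle, tall_jar, tea_carton from where it was at the start of the episode above 0.03 m).
It also fails if it takes over 70 s, if anything falls off the work surface, if the arm or the gripper's body presses on something with over 40 N, if the wrist force passes 120 N, or if a joint passes its speed limit or range.

## Working session

There is one attempt and no reset: what is moved stays moved. The work goes in short steps, Python scripts to look and compute and a tool call to move; the robot and the scene stay as the last step left them, time stands still between calls to the robot, and variables do not carry over. Pictures are saved under pics/ and viewed, at most 10 in all, crops included, and the job is handed in when it is done.

Besides the shell and the picture viewer there is one more tool, called after "Request:" by a JSON object that holds its "name" and its "arguments". step_arm: Moves the arm, as the interface text tells. Shifts and turns lie within -1 to 1; 1 stands for 25 mm of shift or 0.1 rad of turn. Its arguments: {"type":"object","properties":{"plan":{"type":"array","items":{"type":"object","properties":{"x":{"type":"number"},"y":{"type":"number"},"z":{"type":"number"},"rx":{"type":"number"},"ry":{"type":"number"},"rz":{"type":"number"}}}},"jaw":{"type":"number"}},"required":["plan"]}

```bash
mkdir -p pics; ls
cat > h.py <<'E'
from cell import *
import numpy as np, cv2
def K(c):
    f=c["image"].shape[0]/2/np.tan(np.radians(c["vfov"])/2); return f
def px2w(c,u,v,z=None,d=None):
    f=K(c); xd=np.array([(u-c["cx"])/f,(v-c["cy"])/f]); x=xd.copy()
    for _ in range(20): x=xd/(1+c["k1"]*(x@x))
    r=np.array([x[0],x[1],1.]); R=np.array(c["R"]);t=np.array(c["t"])
    o=-R.T@t; w=R.T@r
    if z is not None: return o+w*(z-o[2])/w[2]
    if d is None: d=c["depth"][int(round(v)),int(round(u))]
    return o+w*d
def cloud(c):
    f=K(c); H,W=c["depth"].shape
    u,v=np.meshgrid(np.arange(W),np.arange(H))
    xd=np.stack([(u-c["cx"])/f,(v-c["cy"])/f],-1); x=xd.copy()
    for _ in range(20): x=xd/(1+c["k1"]*(x**2).sum(-1,keepdims=True))
    p=np.concatenate([x,np.ones((H,W,1))],-1)*c["depth"][...,None]
    return (p-np.array(c["t"]))@np.array(c["R"])
def save(c,n): cv2.imwrite(f"pics/{n}.png",cv2.resize(c["image"][:,:,::-1],(800,600),interpolation=cv2.INTER_CUBIC))
E
python3 - <<'E'
from h import *
import pickle
for n in("scene","side"):
    c=read_camera(n); save(c,n); pickle.dump(c,open(n+".pkl","wb"))
    print(n,c["vfov"],c["k1"],-np.array(c["R"]).T@c["t"])
print(state())
E
```

```text
pics
scene 42.63056099102388 -0.08241303649545899 [ 936.28213017 -803.40739473 1081.06690069]
side 48.172633068506514 -0.02880098240634669 [  148.8825802  -1013.93218009   640.5365967 ]
{'t': 0.1, 'joints': array([ 1.24142503e+00,  4.91506692e-01,  1.55939545e+00, -3.89848020e-05,
        1.09167519e+00, -1.05626435e-01]), 'qvel': array([-1.43842056e-03, -1.16628681e-03, -1.08762052e-03, -1.63094939e-05,
        5.85912850e-04,  2.11991436e-04]), 'tau': array([ 1.93095409e-03, -6.13619828e+01, -2.58604485e+01,  6.93818950e-02,
        4.70787473e-02, -6.28185035e-05]), 'eef_pos': array([138.61077059, 609.21802716, 214.11318337]), 'tcp_rot': array([-3.14060982e+00, -6.94301506e-05,  2.91786575e+00]), 'ft_force': array([-0.41271198, -0.39963805,  0.49811657]), 'moment': array([ 0.03215742, -0.02627344,  0.00981247]), 'grip_force': 0.0, 'opening': 0.9987402540509968}
```

View pics/scene.png

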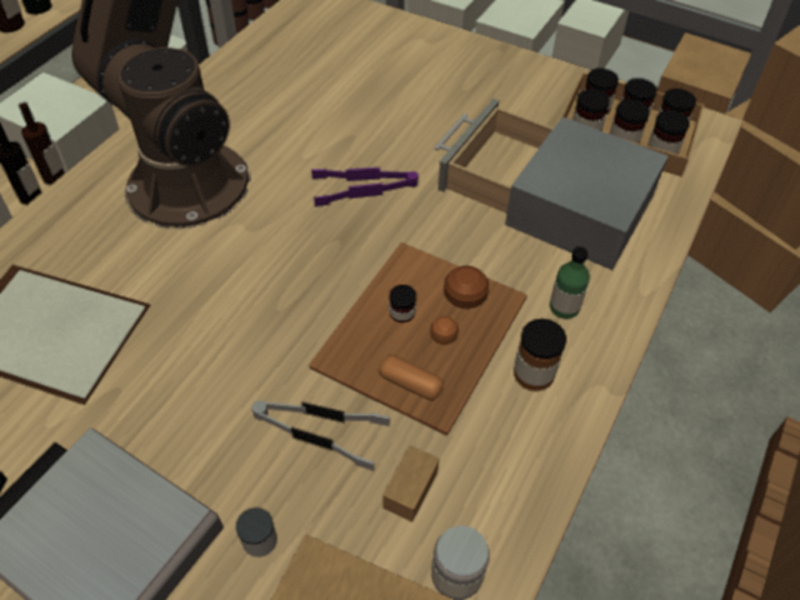

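View pics/side.png

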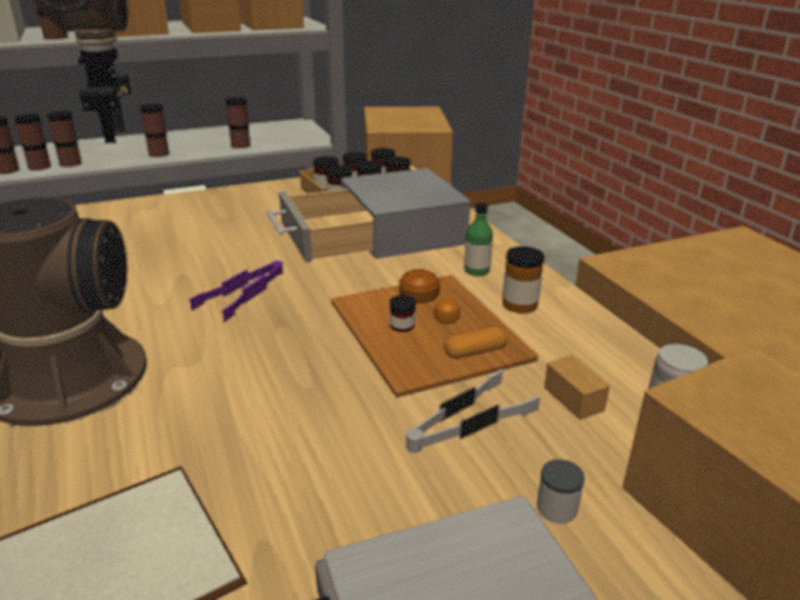

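The scene view shows jam jar lid (402,292), bun (444,327), loaf (467,285), roll (410,377), tongs hinge (260,409), tips (388,420)/(372,465), and the drawer handle (452,133). The purple tongs are a decoy. The side view agrees.

```bash
cat > m.py <<'E'
from h import *
import pickle
s=800/560
P={}
C={n:pickle.load(open(n+".pkl","rb")) for n in("scene","side")}
for n in C: P[n]=cloud(C[n])
def circ(n,u,v,zmin,zmax,rad=60):
    p=px2w(C[n],u/s,v/s); Q=P[n].reshape(-1,3)
    m=(np.hypot(*(Q[:,:2]-p[:2]).T)<rad)&(Q[:,2]>zmin)&(Q[:,2]<zmax)
    q=Q[m]; (c,r)=cv2.minEnclosingCircle(q[:,:2].astype(np.float32)) 
    return n,len(q),"mean",q.mean(0).round(1),"circ",np.round(c,1),round(r,1),"zmax",np.percentile(q[:,2],98).round(1)
print("jar",circ("scene",402,294,60,75,35),circ("side",402,304,60,75,35))
print("bun",circ("scene",444,325,20,75,32),circ("side",447,308,20,75,32))
print("loaf",circ("scene",467,283,20,75,50))
for nm,(a,b) in dict(hinge=(260,409),tipL=(387,421),tipR=(372,466),plateLa=(304,406),plateLb=(345,415),plateRa=(293,431),plateRb=(332,445)).items(): print(nm,px2w(C["scene"],a/s,b/s).round(1))
for nm,(a,b) in dict(hinge=(414,436),tipL=(500,378),tipR=(538,402)).items(): print("side",nm,px2w(C["side"],a/s,b/s).round(1))
Q=P["scene"].reshape(-1,3)
o=px2w(C["scene"],320/s,425/s,z=20)
m=(np.hypot(*(Q[:,:2]-o[:2]).T)<125)&(Q[:,2]>12)&(Q[:,2]<45)
q=Q[m]; np.save("tongs.npy",q); print("tongs pts",len(q))
for nm,(a,b,z) in dict(topFL=(567,124,105),topFR=(510,195,105),topBR=(620,228,105),topBL=(666,157,105),frontA=(497,106,94),frontB=(443,160,94),hA=(470,117,67),hB=(440,146,67)).items(): print(nm,px2w(C["scene"],a/s,b/s).round(1),px2w(C["scene"],a/s,b/s,z=z).round(1))
for nm,(a,b) in dict(bl=(404,245),br=(525,295),fr=(445,431),fl=(312,366)).items(): print(nm,px2w(C["scene"],a/s,b/s,z=14).round(1))
E
python3 m.py
```

```text
jar ('scene', 249, 'mean', array([551.2, -85.1,  64.7]), 'circ', array([550.9, -83.6]), 25.3, 'zmax', np.float64(68.9)) ('side', 181, 'mean', array([546.3, -85.2,  65.4]), 'circ', array([547.4, -83.7]), 25.1, 'zmax', np.float64(68.4))
bun ('scene', 313, 'mean', array([638.9, -97.3,  39.7]), 'circ', array([635.7, -90.9]), 25.3, 'zmax', np.float64(50.2)) ('side', 257, 'mean', array([627.6, -98.4,  37.7]), 'circ', array([631.5, -90.1]), 23.7, 'zmax', np.float64(50.2))
loaf ('scene', 759, 'mean', array([631.8,  -1.5,  48.6]), 'circ', array([628.5,   9.9]), 40.7, 'zmax', np.float64(62.4))
hinge [ 456.5 -369.9   27. ]
tipL [ 637.3 -283.2   16.1]
tipR [ 655.4 -360.3   12.8]
plateLa [ 513.3 -330.4   26.6]
plateLb [ 576.6 -310.1   22.8]
plateRa [ 523.3 -376.1   26.6]
plateRb [ 586.4 -363.7   20.6]
side hinge [ 445.7 -370.    26.2]
side tipL [ 634.1 -281.4   11.9]
side tipR [ 655.3 -358.1   13.3]
tongs pts 1242
topFL [639.6 435.8 105.5] [639.4 436.5 105. ]
topFR [616.3 214.4  81.2] [623.9 190.1 105. ]
topBR [827.6 211.2 106.5] [827.5 212.7 105. ]
topBL [843.7 439.7 107.1] [843.5 442.3 105. ]
frontA [482.3 448.5  80. ] [488.7 430.9  94. ]
frontB [467.8 227.2  91.7] [468.9 224.8  94. ]
hA [409.8 483.2  -1.5] [443.1 401.8  67. ]
hB [432.4 285.7  68.7] [431.5 287.5  67. ]
bl [477.3  58.5  14. ]
br [723.3  61.4  14. ]
fr [ 724.2 -252.6   14. ]
fl [ 477.3 -254.5   14. ]
```

```bash
cat >> h.py <<'E'
from scipy.spatial.transform import Rotation as Ro
def go(target,yaw=None):
    s_=state(); p=np.array(s_["eef_pos"]); R=Ro.from_euler("xyz",s_["tcp_rot"]).as_matrix()
    print("at",p.round(1),"rot",np.round(s_["tcp_rot"],4),"t",round(s_["t"],2),"j",np.round(s_["joints"],2))
    d=R.T@(np.array(target)-p)/25
    print("units tool xyz",d.round(2))
    if yaw is not None:
        Rt=Ro.from_euler("xyz",[np.pi,0,yaw]).as_matrix()
        print("rotvec units",(Ro.from_matrix(R.T@Rt).as_rotvec()/0.1).round(2), "if turned first, shift",(Rt.T@(np.array(target)-p)/25).round(2))
E
cat > m2.py <<'E'
from m import *
print("----")
q=Q[(Q[:,2]>100)&(Q[:,2]<111)&(Q[:,0]>560)&(Q[:,0]<900)&(Q[:,1]>150)&(Q[:,1]<500)]
r=cv2.minAreaRect(q[:,:2].astype(np.float32)); print("top",len(q),r)
q=Q[(Q[:,2]>84)&(Q[:,2]<100)&(Q[:,0]>420)&(Q[:,0]<560)&(Q[:,1]>150)&(Q[:,1]<500)]
print("front",len(q),cv2.minAreaRect(q[:,:2].astype(np.float32)))
q=Q[(Q[:,2]>50)&(Q[:,2]<76)&(Q[:,0]>380)&(Q[:,0]<456)&(Q[:,1]>230)&(Q[:,1]<450)]
print("handle",len(q),cv2.minAreaRect(q[:,:2].astype(np.float32)))
q=np.load("tongs.npy"); q=q[q[:,2]<34]
from scipy.ndimage import label
d=q[:,:2]; u=np.array([np.cos(.246),np.sin(.246)]); n=np.array([-u[1],u[0]]); o=np.array([547,-345.5])
X=(d-o)@u; Y=(d-o)@n
for a in range(-110,120,20):
    m=(X>a)&(X<a+20)
    if m.sum(): print(a,m.sum(),Y[m].min().round(1),Y[m].max().round(1), np.median(Y[m&(Y>0)]).round(1) if (m&(Y>0)).any() else '', np.median(Y[m&(Y<=0)]).round(1) if (m&(Y<=0)).any() else '')
print("X",X.min(),X.max())
go([549,-84,150],np.pi)
E
python3 m2.py | sed -n '/----/,$p'
```

```text
----
top 4801 ((729.1862182617188, 332.463134765625), (248.55416870117188, 227.7977752685547), 88.45606994628906)
front 349 ((511.634521484375, 339.40301513671875), (237.0707550048828, 99.08965301513672), 88.44863891601562)
handle 151 ((437.0238952636719, 339.13287353515625), (132.33248901367188, 29.572080612182617), 88.80628967285156)
-110 79 -9.7 13.9 7.4 -5.1
-90 73 -13.3 18.5 13.9 -9.5
-70 62 -17.4 22.6 17.4 -14.2
-50 94 -25.4 119.6 25.0 -19.5
-30 142 -27.4 123.6 98.5 -23.7
-10 156 -27.9 125.3 95.2 -25.0
10 152 -28.7 124.9 93.2 -25.8
30 147 -31.8 121.6 95.0 -28.2
50 130 -37.7 112.8 89.1 -33.8
70 123 -40.8 103.1 77.3 -39.0
90 78 -42.4 87.0 68.6 -40.5
X -110.25355092359445 109.14052448935696
at [138.6 609.2 214.1] rot [-3.1406e+00 -1.0000e-04  2.9179e+00] t 0.1 j [ 1.24  0.49  1.56 -0.    1.09 -0.11]
units tool xyz [-22.16 -23.39   2.59]
rotvec units [-0.01 -0.   -2.24] if turned first, shift [-16.42 -27.73   2.56]
```

Request:
{"name": "step_arm", "arguments": {"plan": [{"rz": -0.75},{"rz": -0.75},{"rz": -0.74},{"x": -0.6,"y": -1},{"x": -0.6,"y": -1},{"x": -0.6,"y": -1},{"x": -0.6,"y": -1},{"x": -0.6,"y": -1},{"x": -0.6,"y": -1},{"x": -0.6,"y": -1}], "jaw": -1}}

```text
schema error: expected keys x, y, z, rx, ry, rz
```

Request:
{"name": "step_arm", "arguments": {"plan": [{"x": -0.6,"y": -1},{"x": -0.6,"y": -1},{"x": -0.6,"y": -1},{"x": -0.6,"y": -1},{"x": -0.6,"y": -1},{"x": -0.6,"y": -1},{"x": -0.6,"y": -1},{"x": -0.6,"y": -1},{"x": -0.6,"y": -1},{"x": -0.6,"y": -1}]}}

```text
schema error: expected keys x, y, z, rx, ry, rz
```

Request:
{"name": "step_arm", "arguments": {"plan": [{"x": -0.6,"y": -1},{"x": -0.6,"y": -1},{"x": -0.6,"y": -1},{"x": -0.6,"y": -1},{"x": -0.6,"y": -1},{"x": -0.6,"y": -1},{"x": -0.6,"y": -1},{"x": -0.6,"y": -1},{"x": -0.6,"y": -1},{"x": -0.6,"y": -1}]}}

```text
schema error: expected keys x, y, z, rx, ry, rz
```

Run:
```python
from h import *
go([549,-84,36],np.pi)
c=read_camera("wrist"); save(c,"w1")
q=cloud(c).reshape(-1,3)
m=(q[:,2]>60)&(q[:,2]<75)&(np.hypot(q[:,0]-549,q[:,1]+84)<40); print(m.sum(),cv2.minEnclosingCircle(q[m][:,:2].astype(np.float32)),q[m].mean(0))
m=(q[:,2]>22)&(q[:,2]<55)&(np.hypot(q[:,0]-633,q[:,1]+91)<34); print(m.sum(),cv2.minEnclosingCircle(q[m][:,:2].astype(np.float32)),q[m].mean(0))
```

```text
at [138.6 609.2 214.1] rot [-3.1406e+00 -1.0000e-04  2.9179e+00] t 0.1 j [ 1.24  0.49  1.56 -0.    1.09 -0.11]
units tool xyz [-22.16 -23.39   7.15]
rotvec units [-0.01 -0.   -2.24] if turned first, shift [-16.42 -27.73   7.12]
0 ((0.0, 0.0), 0.0) [nan nan nan]
0 ((0.0, 0.0), 0.0) [nan nan nan]<stdin>:5: RuntimeWarning: Mean of empty slice.
  ret = um.true_divide(
<stdin>:6: RuntimeWarning: Mean of empty slice.
```

View pics/w1.png

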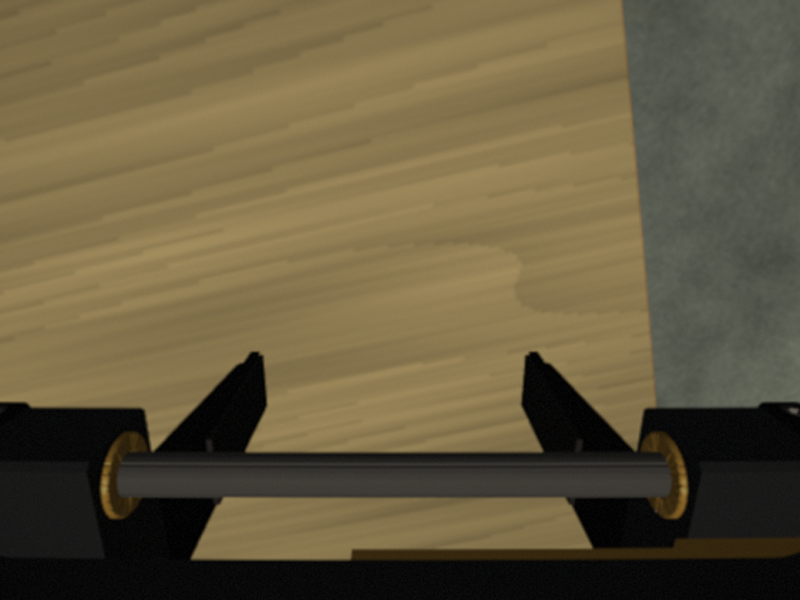

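The wrist camera shows only bare table; nothing moved because every row needs all six keys.

Request:
{"name": "step_arm", "arguments": {"plan": [{"x": 0,"y": 0,"z": 0,"rx": 0,"ry": 0,"rz": -0.75},{"x": 0,"y": 0,"z": 0,"rx": 0,"ry": 0,"rz": -0.75},{"x": 0,"y": 0,"z": 0,"rx": 0,"ry": 0,"rz": -0.74},{"x": -0.6,"y": -1,"z": 0,"rx": 0,"ry": 0,"rz": 0},{"x": -0.6,"y": -1,"z": 0,"rx": 0,"ry": 0,"rz": 0},{"x": -0.6,"y": -1,"z": 0,"rx": 0,"ry": 0,"rz": 0},{"x": -0.6,"y": -1,"z": 0,"rx": 0,"ry": 0,"rz": 0},{"x": -0.6,"y": -1,"z": 0,"rx": 0,"ry": 0,"rz": 0},{"x": -0.6,"y": -1,"z": 0,"rx": 0,"ry": 0,"rz": 0},{"x": -0.6,"y": -1,"z": 0,"rx": 0,"ry": 0,"rz": 0}], "jaw": -1}}

```text
t: 0.98
eef_pos: [244.1, 433.1, 214.5]
tcp_rot: [-3.142, -0.0, -3.141]
ft_force: [1.0, 0.9, 0.0]
opening: 1.002
grip_force: 0.0
```

Request:
{"name": "step_arm", "arguments": {"plan": [{"x": -0.6,"y": -1,"z": 0,"rx": 0,"ry": 0,"rz": 0},{"x": -0.6,"y": -1,"z": 0,"rx": 0,"ry": 0,"rz": 0},{"x": -0.6,"y": -1,"z": 0,"rx": 0,"ry": 0,"rz": 0},{"x": -0.6,"y": -1,"z": 0,"rx": 0,"ry": 0,"rz": 0},{"x": -0.6,"y": -1,"z": 0,"rx": 0,"ry": 0,"rz": 0},{"x": -0.6,"y": -1,"z": 0,"rx": 0,"ry": 0,"rz": 0},{"x": -0.6,"y": -1,"z": 0,"rx": 0,"ry": 0,"rz": 0},{"x": -0.6,"y": -1,"z": 0,"rx": 0,"ry": 0,"rz": 0},{"x": -0.6,"y": -1,"z": 0,"rx": 0,"ry": 0,"rz": 0},{"x": -0.6,"y": -1,"z": 0,"rx": 0,"ry": 0,"rz": 0}]}}

```text
t: 1.82
eef_pos: [394.2, 183.1, 214.7]
tcp_rot: [3.141, 0.0, -3.141]
ft_force: [0.4, -0.1, 0.4]
opening: 0.997
grip_force: 0.0
```

Request:
{"name": "step_arm", "arguments": {"plan": [{"x": -0.6,"y": -1,"z": 0,"rx": 0,"ry": 0,"rz": 0},{"x": -0.6,"y": -1,"z": 0,"rx": 0,"ry": 0,"rz": 0},{"x": -0.6,"y": -1,"z": 0,"rx": 0,"ry": 0,"rz": 0},{"x": -0.6,"y": -1,"z": 0,"rx": 0,"ry": 0,"rz": 0},{"x": -0.6,"y": -1,"z": 0,"rx": 0,"ry": 0,"rz": 0},{"x": -0.6,"y": -1,"z": 0,"rx": 0,"ry": 0,"rz": 0},{"x": -0.6,"y": -1,"z": 0,"rx": 0,"ry": 0,"rz": 0},{"x": -0.6,"y": -1,"z": 0,"rx": 0,"ry": 0,"rz": 0},{"x": -0.3,"y": -0.7,"z": 0,"rx": 0,"ry": 0,"rz": 0},{"x": 0,"y": 0,"z": 0,"rx": 0,"ry": 0,"rz": 0}]}}

```text
t: 2.65
eef_pos: [522.6, -35.8, 214.2]
tcp_rot: [-3.141, 0.0, 3.139]
ft_force: [-0.2, -0.0, -0.7]
opening: 1.0
grip_force: 0.0
```

```bash
cat > w.py <<'E'
from h import *
import sys
go([549,-84,36],np.pi)
c=read_camera("wrist"); save(c,sys.argv[1])
q=cloud(c).reshape(-1,3)
for n,a,b,x,y,r in(("jar",60,75,549,-84,40),("bun",22,55,633,-91,34)):
    m=(q[:,2]>a)&(q[:,2]<b)&(np.hypot(q[:,0]-x,q[:,1]-y)<r)
    if m.sum(): print(n,m.sum(),cv2.minEnclosingCircle(q[m][:,:2].astype(np.float32)),q[m].mean(0))
E
python3 w.py w2
```

```text
at [522.6 -35.8 214.2] rot [-3.1412e+00  1.0000e-04  3.1393e+00] t 2.65 j [-0.19  0.35  1.81 -0.    0.99 -1.76]
units tool xyz [-1.06 -1.92  7.13]
rotvec units [-0.    0.   -0.02] if turned first, shift [-1.06 -1.93  7.13]
jar 1897 ((550.701171875, -81.54615783691406), 24.055864334106445) [549.52646841 -81.17677606  66.36037829]
bun 1520 ((635.15869140625, -87.75019073486328), 23.9456787109375) [628.54489968 -86.00577742  42.46275808]
```

Request:
{"name": "step_arm", "arguments": {"plan": [{"x": -0.54,"y": -0.94,"z": 0,"rx": 0,"ry": 0,"rz": 0},{"x": -0.54,"y": -0.94,"z": 0,"rx": 0,"ry": 0,"rz": 0},{"x": 0,"y": 0,"z": 1,"rx": 0,"ry": 0,"rz": 0},{"x": 0,"y": 0,"z": 1,"rx": 0,"ry": 0,"rz": 0},{"x": 0,"y": 0,"z": 1,"rx": 0,"ry": 0,"rz": 0},{"x": 0,"y": 0,"z": 1,"rx": 0,"ry": 0,"rz": 0},{"x": 0,"y": 0,"z": 1,"rx": 0,"ry": 0,"rz": 0},{"x": 0,"y": 0,"z": 0.8,"rx": 0,"ry": 0,"rz": 0},{"x": 0,"y": 0,"z": 0.7,"rx": 0,"ry": 0,"rz": 0},{"x": 0,"y": 0,"z": 0.7,"rx": 0,"ry": 0,"rz": 0}]}}

```text
t: 3.53
eef_pos: [547.8, -78.8, 33.7]
tcp_rot: [3.141, -0.001, -3.141]
ft_force: [0.5, 0.9, -0.0]
opening: 0.999
grip_force: 0.0
```

Request:
{"name": "step_arm", "arguments": {"plan": [{"x": 0,"y": 0,"z": 0,"rx": 0,"ry": 0,"rz": 0},{"x": 0,"y": 0,"z": 0,"rx": 0,"ry": 0,"rz": 0},{"x": 0,"y": 0,"z": 0,"rx": 0,"ry": 0,"rz": 0},{"x": 0,"y": 0,"z": 0,"rx": 0,"ry": 0,"rz": 0},{"x": 0,"y": 0,"z": 0,"rx": 0,"ry": 0,"rz": 0},{"x": 0,"y": 0,"z": 0,"rx": 0,"ry": 0,"rz": 0},{"x": 0,"y": 0,"z": 0,"rx": 0,"ry": 0,"rz": 0},{"x": 0,"y": 0,"z": 0,"rx": 0,"ry": 0,"rz": 0},{"x": 0,"y": 0,"z": 0,"rx": 0,"ry": 0,"rz": 0},{"x": 0,"y": 0,"z": 0,"rx": 0,"ry": 0,"rz": 0}], "jaw": 0.4}}

```text
t: 4.37
eef_pos: [548.6, -80.1, 35.0]
tcp_rot: [-3.141, 0.001, -3.141]
ft_force: [-0.8, -0.9, 5.2]
opening: 0.5
grip_force: 30.0
```

Request:
{"name": "step_arm", "arguments": {"plan": [{"x": 0,"y": 0,"z": -0.6,"rx": 0,"ry": 0,"rz": 0},{"x": 0,"y": 0,"z": -0.8,"rx": 0,"ry": 0,"rz": 0},{"x": 0,"y": 0,"z": -1,"rx": 0,"ry": 0,"rz": 0},{"x": 0,"y": 0,"z": -1,"rx": 0,"ry": 0,"rz": 0},{"x": 0,"y": 0,"z": -1,"rx": 0,"ry": 0,"rz": 0},{"x": 0,"y": 0,"z": -0.6,"rx": 0,"ry": 0,"rz": 0.27},{"x": 0,"y": 0.4,"z": 0,"rx": 0,"ry": 0,"rz": 0},{"x": 0,"y": 0.8,"z": 0,"rx": 0,"ry": 0,"rz": 0},{"x": 0,"y": 1,"z": 0,"rx": 0,"ry": 0,"rz": 0},{"x": 0,"y": 1,"z": 0,"rx": 0,"ry": 0,"rz": 0}]}}

```text
t: 5.2
eef_pos: [549.7, 1.3, 158.2]
tcp_rot: [3.141, -0.002, 3.114]
ft_force: [0.4, 0.1, -2.5]
opening: 0.497
grip_force: 30.0
```

Request:
{"name": "step_arm", "arguments": {"plan": [{"x": 0,"y": 1,"z": 0,"rx": 0,"ry": 0,"rz": 0},{"x": 0,"y": 1,"z": 0,"rx": 0,"ry": 0,"rz": 0},{"x": 0,"y": 1,"z": 0,"rx": 0,"ry": 0,"rz": 0},{"x": 0,"y": 1,"z": 0,"rx": 0,"ry": 0,"rz": 0},{"x": 0,"y": 1,"z": 0,"rx": 0,"ry": 0,"rz": 0},{"x": 0,"y": 1,"z": 0,"rx": 0,"ry": 0,"rz": 0},{"x": 0,"y": 1,"z": 0,"rx": 0,"ry": 0,"rz": 0},{"x": 0,"y": 1,"z": 0,"rx": 0,"ry": 0,"rz": 0},{"x": 0,"y": 1,"z": 0,"rx": 0,"ry": 0,"rz": 0},{"x": 0,"y": 1,"z": 0,"rx": 0,"ry": 0,"rz": 0}]}}

```text
t: 6.03
eef_pos: [556.1, 251.7, 157.9]
tcp_rot: [-3.141, -0.002, 3.116]
ft_force: [1.1, 0.6, -1.8]
opening: 0.497
grip_force: 30.0
```

Run:
```python
from h import *
go([548,337,44],np.pi-.027); c=read_camera("scene"); save(c,"s2")
import pickle; pickle.dump(c,open("s2.pkl","wb"))
```

```text
at [556.1 251.7 157.9] rot [-3.1410e+00 -2.3000e-03  3.1157e+00] t 6.03 j [ 0.32  0.53  1.66  0.    0.96 -1.23]
units tool xyz [0.4  3.41 4.55]
rotvec units [-0.01 -0.02  0.01] if turned first, shift [0.42 3.4  4.55]
```

View pics/s2.png

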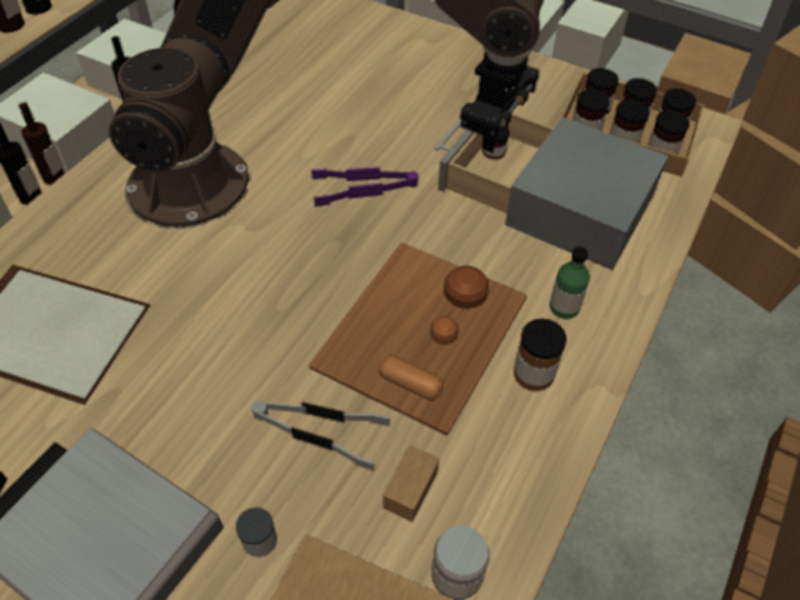

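The jar is held at (495,140), above the open drawer; the breads haven't moved.

Request:
{"name": "step_arm", "arguments": {"plan": [{"x": 0.1,"y": 1,"z": 0,"rx": 0,"ry": 0,"rz": 0},{"x": 0.1,"y": 1,"z": 0,"rx": 0,"ry": 0,"rz": 0},{"x": 0.1,"y": 1,"z": 0,"rx": 0,"ry": 0,"rz": 0},{"x": 0.1,"y": 0.4,"z": 0,"rx": 0,"ry": 0,"rz": 0},{"x": 0,"y": 0,"z": 0.6,"rx": 0,"ry": 0,"rz": 0},{"x": 0,"y": 0,"z": 0.9,"rx": 0,"ry": 0,"rz": 0},{"x": 0,"y": 0,"z": 0.9,"rx": 0,"ry": 0,"rz": 0},{"x": 0,"y": 0,"z": 0.9,"rx": 0,"ry": 0,"rz": 0},{"x": 0,"y": 0,"z": 0.7,"rx": 0,"ry": 0,"rz": 0},{"x": 0,"y": 0,"z": 0.5,"rx": 0,"ry": 0,"rz": 0}]}}

```text
t: 6.92
eef_pos: [548.1, 334.5, 44.3]
tcp_rot: [-3.14, -0.003, 3.115]
ft_force: [0.4, -0.7, -1.1]
opening: 0.498
grip_force: 30.0
```

Request:
{"name": "step_arm", "arguments": {"plan": [{"x": 0,"y": 0,"z": 0,"rx": 0,"ry": 0,"rz": 0},{"x": 0,"y": 0,"z": 0,"rx": 0,"ry": 0,"rz": 0},{"x": 0,"y": 0,"z": 0,"rx": 0,"ry": 0,"rz": 0},{"x": 0,"y": 0,"z": 0,"rx": 0,"ry": 0,"rz": 0},{"x": 0,"y": 0,"z": 0,"rx": 0,"ry": 0,"rz": 0},{"x": 0,"y": 0,"z": 0,"rx": 0,"ry": 0,"rz": 0},{"x": 0,"y": 0,"z": 0,"rx": 0,"ry": 0,"rz": 0},{"x": 0,"y": 0,"z": 0,"rx": 0,"ry": 0,"rz": 0},{"x": 0,"y": 0,"z": 0,"rx": 0,"ry": 0,"rz": 0},{"x": 0,"y": 0,"z": 0,"rx": 0,"ry": 0,"rz": 0}], "jaw": -0.7}}

```text
t: 7.75
eef_pos: [549.5, 335.2, 47.2]
tcp_rot: [3.141, 0.0, 3.115]
ft_force: [-0.5, -0.2, 0.3]
opening: 0.849
grip_force: 0.0
```

Request:
{"name": "step_arm", "arguments": {"plan": [{"x": 0,"y": 0,"z": -0.5,"rx": 0,"ry": 0,"rz": 0},{"x": 0,"y": 0,"z": -0.8,"rx": 0,"ry": 0,"rz": 0},{"x": 0,"y": 0,"z": -1,"rx": 0,"ry": 0,"rz": 0},{"x": 0,"y": 0,"z": -1,"rx": 0,"ry": 0,"rz": 0},{"x": 0.3,"y": 0,"z": -1,"rx": 0,"ry": 0,"rz": 0},{"x": 1,"y": 0,"z": 0,"rx": 0,"ry": 0,"rz": 0},{"x": 1,"y": 0,"z": 0,"rx": 0,"ry": 0,"rz": 0},{"x": 1,"y": 0,"z": 0,"rx": 0,"ry": 0,"rz": 0},{"x": 1,"y": 0,"z": 0,"rx": 0,"ry": 0,"rz": 0},{"x": 1,"y": 0,"z": 0,"rx": 0,"ry": 0,"rz": 0}]}}

```text
t: 8.58
eef_pos: [415.9, 338.6, 155.6]
tcp_rot: [3.141, 0.001, 3.115]
ft_force: [0.8, 0.0, 1.1]
opening: 0.848
grip_force: 0.0
```

Run:
```python
from h import *
c=read_camera("scene"); q=cloud(c).reshape(-1,3)
m=(q[:,2]>68)&(q[:,2]<79)&(q[:,0]>505)&(q[:,0]<600)&(q[:,1]>250)&(q[:,1]<420); print("jar",m.sum(),np.median(q[m],0))
c=read_camera("wrist"); save(c,"w3"); q=cloud(c).reshape(-1,3)
m=(q[:,2]>68)&(q[:,2]<79)&(q[:,0]>505)&(q[:,0]<600)&(q[:,1]>250)&(q[:,1]<420); print("jar",m.sum(),np.median(q[m],0))
go([400,341,50],np.pi-.027)
```

```text
jar 160 [551.12434845 331.19727083  72.91169395]
jar 1747 [547.21412753 334.78473823  74.26856334]
at [414.1 338.7 155.8] rot [-3.1415e+00 -6.0000e-04  3.1165e+00] t 8.68 j [ 0.56  0.44  1.85  0.    0.86 -0.98]
units tool xyz [0.57 0.08 4.23]
rotvec units [-0.   -0.01  0.02] if turned first, shift [0.57 0.08 4.23]
```

View pics/w3.png

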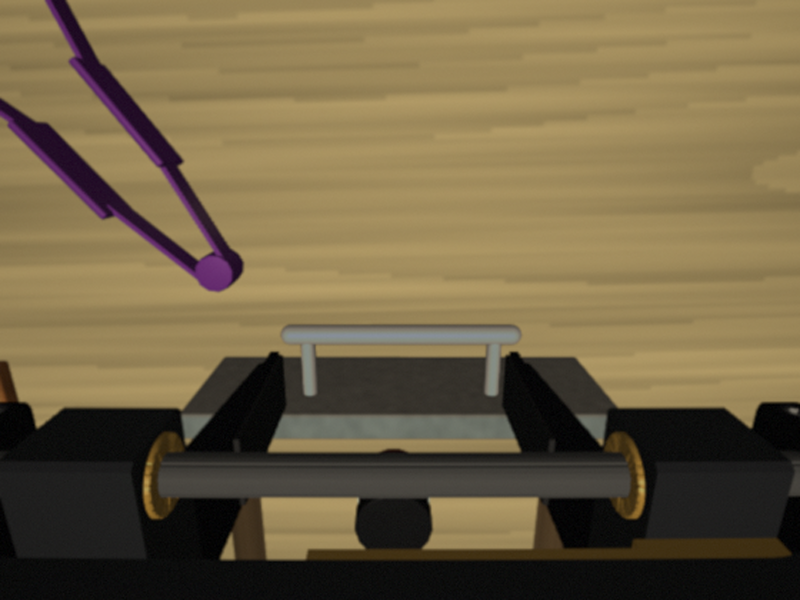

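The jar stands upright in the drawer (lid at 395,525). The handle bar runs from (285,334) to (520,334), and the decoy tongs' head is at (218,270).

Run:
```python
from h import *
c=read_camera("wrist"); s=800/560
for p in((285,334),(400,334),(520,334)): print(px2w(c,p[0]/s,p[1]/s,z=67).round(1),px2w(c,p[0]/s,p[1]/s).round(1))
print(px2w(c,218/s,270/s).round(1))
```

```text
[429.2 279.2  67. ] [426.8 280.8  73.5]
[430.7 342.1  67. ] [428.6 342.1  72.4]
[432.3 407.7  67. ] [458.9 425.1  -0.8]
[402.  232.3  26.6]
```

Request:
{"name": "step_arm", "arguments": {"plan": [{"x": 1,"y": 0,"z": 0,"rx": 0,"ry": 0,"rz": 0},{"x": 0,"y": 0,"z": 0,"rx": 0,"ry": 0,"rz": 0},{"x": 0,"y": 0,"z": 0,"rx": 0,"ry": 0,"rz": 0},{"x": 0,"y": 0,"z": 0,"rx": 0,"ry": 0,"rz": 0},{"x": 0,"y": 0,"z": 0,"rx": 0,"ry": 0,"rz": 0},{"x": 0,"y": 0,"z": 0,"rx": 0,"ry": 0,"rz": 0},{"x": 0,"y": 0,"z": 0,"rx": 0,"ry": 0,"rz": 0},{"x": 0,"y": 0,"z": 0,"rx": 0,"ry": 0,"rz": 0},{"x": 0,"y": 0,"z": 0,"rx": 0,"ry": 0,"rz": 0},{"x": 0,"y": 0,"z": 0,"rx": 0,"ry": 0,"rz": 0}], "jaw": 1}}

```text
t: 9.57
eef_pos: [392.1, 339.3, 154.6]
tcp_rot: [3.142, -0.0, 3.115]
ft_force: [0.6, -0.5, -0.6]
opening: 0.208
grip_force: 0.0
```

Request:
{"name": "step_arm", "arguments": {"plan": [{"x": 0,"y": 0.1,"z": 1,"rx": 0,"ry": 0,"rz": 0},{"x": 0,"y": 0,"z": 1,"rx": 0,"ry": 0,"rz": 0},{"x": 0,"y": 0,"z": 1,"rx": 0,"ry": 0,"rz": 0},{"x": 0,"y": 0,"z": 0.8,"rx": 0,"ry": 0,"rz": 0},{"x": 0,"y": 0,"z": 0.4,"rx": 0,"ry": 0,"rz": 0},{"x": -0.5,"y": 0,"z": 0,"rx": 0,"ry": 0,"rz": 0},{"x": -0.4,"y": 0,"z": 0,"rx": 0,"ry": 0,"rz": 0},{"x": -0.4,"y": 0,"z": 0,"rx": 0,"ry": 0,"rz": 0},{"x": -0.5,"y": 0,"z": 0,"rx": 0,"ry": 0,"rz": 0},{"x": -0.5,"y": 0,"z": 0,"rx": 0,"ry": 0,"rz": 0}]}}

```text
t: 10.4
eef_pos: [451.4, 340.5, 50.7]
tcp_rot: [3.14, 0.002, 3.115]
ft_force: [-1.5, 1.2, 1.2]
opening: 0.007
grip_force: 0.8
```

Request:
{"name": "step_arm", "arguments": {"plan": [{"x": -0.5,"y": 0,"z": 0,"rx": 0,"ry": 0,"rz": 0},{"x": -0.5,"y": 0,"z": 0,"rx": 0,"ry": 0,"rz": 0},{"x": -0.5,"y": 0,"z": 0,"rx": 0,"ry": 0,"rz": 0},{"x": -0.5,"y": 0,"z": 0,"rx": 0,"ry": 0,"rz": 0},{"x": -0.5,"y": 0,"z": 0,"rx": 0,"ry": 0,"rz": 0},{"x": -0.4,"y": 0,"z": 0,"rx": 0,"ry": 0,"rz": 0},{"x": -0.4,"y": 0,"z": 0,"rx": 0,"ry": 0,"rz": 0},{"x": -0.3,"y": 0,"z": 0,"rx": 0,"ry": 0,"rz": 0},{"x": -0.2,"y": 0,"z": 0,"rx": 0,"ry": 0,"rz": 0},{"x": -0.2,"y": 0,"z": 0,"rx": 0,"ry": 0,"rz": 0}]}}

```text
t: 11.23
eef_pos: [549.3, 337.5, 49.6]
tcp_rot: [-3.141, -0.002, 3.115]
ft_force: [-29.6, 3.4, 14.4]
opening: 0.001
grip_force: 15.5
```

Run:
```python
from h import *
import pickle
s=state(); print(s["eef_pos"],s["ft_force"])
c=read_camera("scene"); pickle.dump(c,open("s3.pkl","wb")); q=cloud(c).reshape(-1,3)
m=(q[:,2]>80)&(q[:,2]<96)&(q[:,0]>500)&(q[:,0]<660)&(q[:,1]>190)&(q[:,1]<280); print(m.sum(),np.percentile(q[m][:,0],[1,5,25,50,75]))
im=c["image"][60:200,260:470]; cv2.imwrite("pics/s3.png",cv2.resize(im[:,:,::-1],(800,533)))
```

```text
[549.27686637 337.48751837  49.57956417] [-29.57798806   3.4435776   14.36854827]
143 [599.33473371 601.32868632 604.74803175 613.09614969 636.4914443 ]
```

View pics/s3.png

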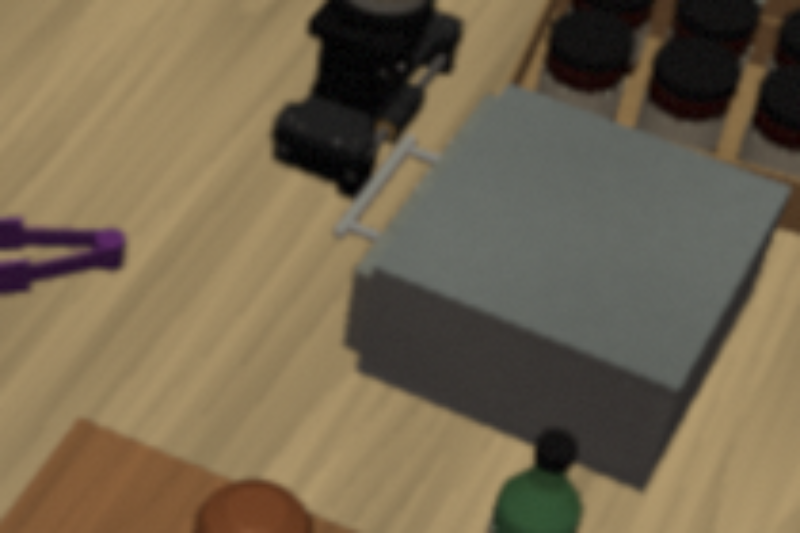

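The drawer is shut: the unit front is flush and the handle sits right at it, with the stop force at 30 N. Next I retreat and go to the tongs.

Request:
{"name": "step_arm", "arguments": {"plan": [{"x": 0,"y": 0,"z": 0,"rx": 0,"ry": 0,"rz": 0},{"x": 0.3,"y": 0,"z": 0,"rx": 0,"ry": 0,"rz": 0},{"x": 0.8,"y": 0,"z": 0,"rx": 0,"ry": 0,"rz": 0},{"x": 0.9,"y": 0,"z": 0,"rx": 0,"ry": 0,"rz": 0},{"x": 0,"y": 0,"z": -1,"rx": 0,"ry": 0,"rz": 0},{"x": 0,"y": 0,"z": -1,"rx": 0,"ry": 0,"rz": 0},{"x": 0,"y": 0,"z": -1,"rx": 0,"ry": 0,"rz": 0},{"x": 0,"y": 0,"z": -1,"rx": 0,"ry": 0,"rz": 0},{"x": 0,"y": 0,"z": -1,"rx": 0,"ry": 0,"rz": 0},{"x": 0,"y": -1,"z": -0.5,"rx": 0,"ry": 0,"rz": 0}], "jaw": -1}}

```text
t: 12.12
eef_pos: [499.4, 316.6, 190.2]
tcp_rot: [3.139, 0.005, 3.117]
ft_force: [0.2, 0.2, -0.1]
opening: 0.651
grip_force: 0.0
```

Request:
{"name": "step_arm", "arguments": {"plan": [{"x": 0,"y": -1,"z": 0,"rx": 0,"ry": 0,"rz": 0},{"x": 0,"y": -1,"z": 0,"rx": 0,"ry": 0,"rz": 0},{"x": 0,"y": -1,"z": 0,"rx": 0,"ry": 0,"rz": 0},{"x": 0,"y": -1,"z": 0,"rx": 0,"ry": 0,"rz": 0},{"x": 0,"y": -1,"z": 0,"rx": 0,"ry": 0,"rz": 0},{"x": 0,"y": -1,"z": 0,"rx": 0,"ry": 0,"rz": 0},{"x": 0,"y": -1,"z": 0,"rx": 0,"ry": 0,"rz": 0},{"x": 0,"y": -1,"z": 0,"rx": 0,"ry": 0,"rz": 0},{"x": 0,"y": -1,"z": 0,"rx": 0,"ry": 0,"rz": 0},{"x": 0,"y": -1,"z": 0,"rx": 0,"ry": 0,"rz": 0}]}}

```text
t: 12.95
eef_pos: [491.8, 63.1, 187.3]
tcp_rot: [-3.142, 0.001, 3.115]
ft_force: [0.2, -0.1, -0.4]
opening: 1.0
grip_force: 0.0
```

Request:
{"name": "step_arm", "arguments": {"plan": [{"x": 0,"y": -1,"z": 0,"rx": 0,"ry": 0,"rz": 0},{"x": 0,"y": -1,"z": 0,"rx": 0,"ry": 0,"rz": 0},{"x": 0,"y": -1,"z": 0,"rx": 0,"ry": 0,"rz": 0},{"x": 0,"y": -1,"z": 0,"rx": 0,"ry": 0,"rz": 0},{"x": 0,"y": -1,"z": 0,"rx": 0,"ry": 0,"rz": 0},{"x": 0,"y": -1,"z": 0,"rx": 0,"ry": 0,"rz": 0},{"x": 0,"y": -1,"z": 0,"rx": 0,"ry": 0,"rz": 0},{"x": 0,"y": -1,"z": 0,"rx": 0,"ry": 0,"rz": 0},{"x": 0,"y": -1,"z": 0,"rx": 0,"ry": 0,"rz": 0},{"x": 0,"y": -1,"z": 0,"rx": 0,"ry": 0,"rz": 0}]}}

```text
t: 13.78
eef_pos: [485.2, -186.8, 187.3]
tcp_rot: [-3.141, 0.001, 3.115]
ft_force: [-0.6, -0.6, -0.3]
opening: 1.001
grip_force: 0.0
```

Request:
{"name": "step_arm", "arguments": {"plan": [{"x": -0.5,"y": -1,"z": 0,"rx": 0,"ry": 0,"rz": 0},{"x": -0.5,"y": -1,"z": 0,"rx": 0,"ry": 0,"rz": 0},{"x": 0,"y": -1,"z": 0,"rx": 0,"ry": 0,"rz": 0},{"x": 0,"y": 0,"z": 0,"rx": 0,"ry": 0,"rz": -0.7},{"x": 0,"y": 0,"z": 0,"rx": 0,"ry": 0,"rz": -0.7},{"x": 0,"y": 0,"z": 0,"rx": 0,"ry": 0,"rz": -0.7},{"x": 0,"y": 0,"z": 0,"rx": 0,"ry": 0,"rz": -0.6},{"x": 0,"y": 0,"z": 0,"rx": 0,"ry": 0,"rz": 0},{"x": 0,"y": 0,"z": 0,"rx": 0,"ry": 0,"rz": 0},{"x": 0,"y": 0,"z": 0,"rx": 0,"ry": 0,"rz": 0}]}}

```text
t: 14.62
eef_pos: [508.4, -261.3, 187.2]
tcp_rot: [-3.141, 0.0, -2.9]
ft_force: [0.2, -0.0, -0.0]
opening: 1.0
grip_force: 0.0
```

Run:
```python
from h import *
c=read_camera("wrist"); save(c,"w4")
q=cloud(c).reshape(-1,3); d=q[(q[:,2]>10)&(q[:,2]<36)][:,:2]
th=.246; u=np.array([np.cos(th),np.sin(th)]); n=np.array([-u[1],u[0]]); o=np.array([547,-345.5])
X=(d-o)@u; Y=(d-o)@n
for a in range(-120,120,20):
    m=(X>a)&(X<a+20)&(abs(Y)<60)
    if m.sum()>20: print(a,m.sum(),np.percentile(Y[m],[1,99]).round(1))
m=abs(Y)<55; print(X[m].min(),X[m].max())
go([547,-345.5,6],np.pi+.246)
```

```text
-120 299 [-5.6 16.2]
-100 538 [-8.5 18.2]
-80 309 [-13.1  21.6]
-60 293 [-17.   24.9]
-40 447 [-22.1  29.9]
-20 418 [-23.2  30.3]
0 397 [-24.4  30.6]
20 316 [-26.3  32.3]
40 232 [-32.9  37.2]
60 138 [-34.4  42.7]
80 108 [39.1 43.6]
100 22 [40.2 43.9]
-111.34801844198476 198.25828142083228
at [ 508.4 -261.3  187.2] rot [-3.1415e+00  2.0000e-04 -2.8998e+00] t 14.67 j [-0.59  0.45  1.72  0.    0.97 -2.4 ]
units tool xyz [-0.69 -3.64  7.25]
rotvec units [-0.    0.   -0.04] if turned first, shift [-0.68 -3.64  7.25]
```

View pics/w4.png

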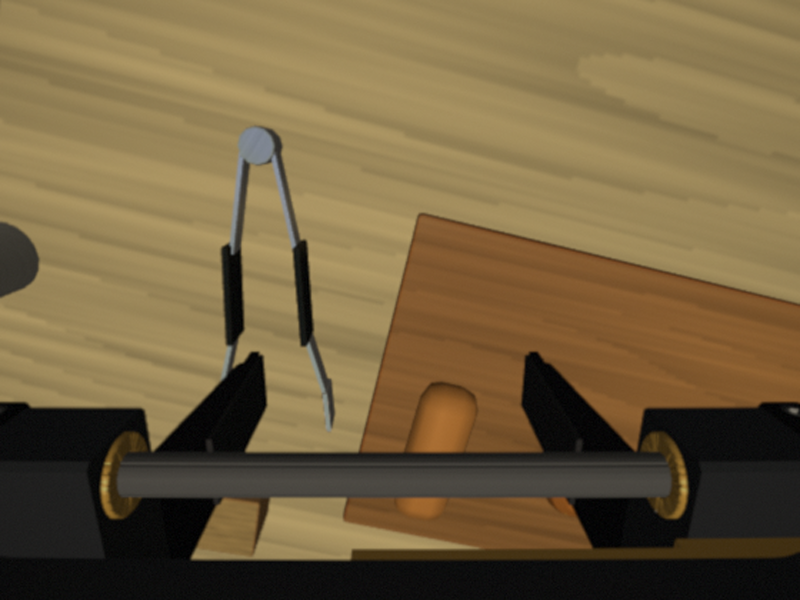

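The tongs' hinge is at (258,145) and the grip plates are around (232,295) and (303,295). They lie as estimated, and the tin at (15,262) is well clear.

Request:
{"name": "step_arm", "arguments": {"plan": [{"x": -0.17,"y": -0.89,"z": 0,"rx": 0,"ry": 0,"rz": 0.06},{"x": -0.17,"y": -0.89,"z": 0,"rx": 0,"ry": 0,"rz": 0},{"x": -0.17,"y": -0.89,"z": 0,"rx": 0,"ry": 0,"rz": 0},{"x": -0.17,"y": -0.89,"z": 0.3,"rx": 0,"ry": 0,"rz": 0},{"x": 0,"y": 0,"z": 1,"rx": 0,"ry": 0,"rz": 0},{"x": 0,"y": 0,"z": 1,"rx": 0,"ry": 0,"rz": 0},{"x": 0,"y": 0,"z": 1,"rx": 0,"ry": 0,"rz": 0},{"x": 0,"y": 0,"z": 1,"rx": 0,"ry": 0,"rz": 0},{"x": 0,"y": 0,"z": 0.7,"rx": 0,"ry": 0,"rz": 0},{"x": 0,"y": 0,"z": 0,"rx": 0,"ry": 0,"rz": 0}]}}

```text
t: 15.5
eef_pos: [544.6, -342.8, 58.5]
tcp_rot: [3.137, -0.003, -2.905]
ft_force: [-0.6, 0.4, -0.1]
opening: 0.998
grip_force: 0.0
```

Run:
```python
from h import *
go([546.5,-343.5,6],np.pi+.236)
c=read_camera("wrist"); q=cloud(c).reshape(-1,3); d=q[(q[:,2]>10)&(q[:,2]<36)][:,:2]
th=.236; u=np.array([np.cos(th),np.sin(th)]); n=np.array([-u[1],u[0]]); o=np.array([546.5,-343.5])
X=(d-o)@u; Y=(d-o)@n
for a in range(-120,60,20):
    m=(X>a)&(X<a+20)&(abs(Y)<60)
    if m.sum()>20: print(a,m.sum(),np.percentile(Y[m],[1,99]).round(1))
```

```text
at [ 544.6 -342.8   58.5] rot [ 3.1371 -0.0034 -2.9055] t 15.5 j [-0.66  0.7   1.64  0.    0.81 -2.47]
units tool xyz [-0.07 -0.05  2.1 ]
rotvec units [ 0.04 -0.03  0.  ] if turned first, shift [-0.07 -0.04  2.1 ]
-120 734 [-8.9 12.6]
-100 1188 [-11.4  14.6]
-80 469 [-15.3  18.4]
-60 442 [-19.2  21.9]
-40 817 [-24.9  27.5]
-20 715 [-25.6  27.7]
0 652 [-26.3  28.3]
20 437 [-28.5  30. ]
40 172 [-33.3  34. ]
```

Request:
{"name": "step_arm", "arguments": {"plan": [{"x": -0.07,"y": 0,"z": 0.7,"rx": 0,"ry": 0,"rz": 0.05},{"x": 0,"y": 0,"z": 0.7,"rx": 0,"ry": 0,"rz": 0},{"x": 0,"y": 0,"z": 0.5,"rx": 0,"ry": 0,"rz": 0},{"x": 0,"y": 0,"z": 0.2,"rx": 0,"ry": 0,"rz": 0},{"x": 0,"y": 0,"z": 0,"rx": 0,"ry": 0,"rz": 0},{"x": 0,"y": 0,"z": 0,"rx": 0,"ry": 0,"rz": 0},{"x": 0,"y": 0,"z": 0,"rx": 0,"ry": 0,"rz": 0},{"x": 0,"y": 0,"z": 0,"rx": 0,"ry": 0,"rz": 0},{"x": 0,"y": 0,"z": 0,"rx": 0,"ry": 0,"rz": 0},{"x": 0,"y": 0,"z": 0,"rx": 0,"ry": 0,"rz": 0}]}}

```text
t: 16.38
eef_pos: [547.9, -343.6, 10.1]
tcp_rot: [-3.141, 0.001, -2.909]
ft_force: [0.2, -0.0, -0.5]
opening: 1.002
grip_force: 0.0
```

Request:
{"name": "step_arm", "arguments": {"plan": [{"x": 0,"y": 0,"z": 0,"rx": 0,"ry": 0,"rz": 0},{"x": 0,"y": 0,"z": 0,"rx": 0,"ry": 0,"rz": 0},{"x": 0,"y": 0,"z": 0,"rx": 0,"ry": 0,"rz": 0},{"x": 0,"y": 0,"z": 0,"rx": 0,"ry": 0,"rz": 0},{"x": 0,"y": 0,"z": 0,"rx": 0,"ry": 0,"rz": 0},{"x": 0,"y": 0,"z": 0,"rx": 0,"ry": 0,"rz": 0},{"x": 0,"y": 0,"z": 0,"rx": 0,"ry": 0,"rz": 0},{"x": 0,"y": 0,"z": 0,"rx": 0,"ry": 0,"rz": 0},{"x": 0,"y": 0,"z": 0,"rx": 0,"ry": 0,"rz": 0},{"x": 0,"y": 0,"z": 0,"rx": 0,"ry": 0,"rz": 0}], "jaw": -0.02}}

```text
t: 17.22
eef_pos: [547.7, -343.4, 9.6]
tcp_rot: [3.141, -0.0, -2.909]
ft_force: [0.4, 0.6, -0.2]
opening: 0.51
grip_force: 5.5
```

Request:
{"name": "step_arm", "arguments": {"plan": [{"x": 0,"y": 0,"z": 0,"rx": 0,"ry": 0,"rz": 0},{"x": 0,"y": 0,"z": 0,"rx": 0,"ry": 0,"rz": 0},{"x": 0,"y": 0,"z": 0,"rx": 0,"ry": 0,"rz": 0},{"x": 0,"y": 0,"z": 0,"rx": 0,"ry": 0,"rz": 0},{"x": 0,"y": 0,"z": 0.1,"rx": 0,"ry": 0,"rz": 0},{"x": 0,"y": 0,"z": 0.1,"rx": 0,"ry": 0,"rz": 0},{"x": 0,"y": 0,"z": 0,"rx": 0,"ry": 0,"rz": 0},{"x": 0,"y": 0,"z": 0,"rx": 0,"ry": 0,"rz": 0},{"x": 0,"y": 0,"z": 0,"rx": 0,"ry": 0,"rz": 0},{"x": 0,"y": 0,"z": 0,"rx": 0,"ry": 0,"rz": 0}], "jaw": -0.5}}

```text
t: 18.05
eef_pos: [547.8, -343.5, 4.6]
tcp_rot: [3.142, 0.0, -2.909]
ft_force: [0.5, -0.6, -0.0]
opening: 0.746
grip_force: 0.0
```

Request:
{"name": "step_arm", "arguments": {"plan": [{"x": 0,"y": 0,"z": 0,"rx": 0,"ry": 0,"rz": 0},{"x": 0,"y": 0,"z": 0,"rx": 0,"ry": 0,"rz": 0},{"x": 0,"y": 0,"z": 0,"rx": 0,"ry": 0,"rz": 0},{"x": 0,"y": 0,"z": 0,"rx": 0,"ry": 0,"rz": 0},{"x": 0,"y": 0,"z": 0,"rx": 0,"ry": 0,"rz": 0},{"x": 0,"y": 0,"z": 0,"rx": 0,"ry": 0,"rz": 0},{"x": 0,"y": 0,"z": 0,"rx": 0,"ry": 0,"rz": 0},{"x": 0,"y": 0,"z": 0,"rx": 0,"ry": 0,"rz": 0},{"x": 0,"y": 0,"z": 0,"rx": 0,"ry": 0,"rz": 0},{"x": 0,"y": 0,"z": 0,"rx": 0,"ry": 0,"rz": 0}], "jaw": 0}}

```text
t: 18.88
eef_pos: [547.8, -343.5, 4.6]
tcp_rot: [3.142, 0.0, -2.909]
ft_force: [0.5, 0.8, 1.8]
opening: 0.496
grip_force: 6.6
```

Request:
{"name": "step_arm", "arguments": {"plan": [{"x": 0,"y": 0,"z": -0.2,"rx": 0,"ry": 0,"rz": 0},{"x": 0,"y": 0,"z": -0.4,"rx": 0,"ry": 0,"rz": 0},{"x": 0,"y": 0,"z": -0.5,"rx": 0,"ry": 0,"rz": 0},{"x": 0,"y": 0,"z": -0.6,"rx": 0,"ry": 0,"rz": 0},{"x": 0,"y": 0,"z": -0.6,"rx": 0,"ry": 0,"rz": 0},{"x": 0,"y": 0,"z": -0.6,"rx": 0,"ry": 0,"rz": 0},{"x": 0,"y": 0,"z": -0.6,"rx": 0,"ry": 0,"rz": 0},{"x": 0,"y": 0,"z": -0.6,"rx": 0,"ry": 0,"rz": 0},{"x": 0,"y": 0,"z": -0.3,"rx": 0,"ry": 0,"rz": 0},{"x": 0,"y": 0,"z": 0,"rx": 0,"ry": 0,"rz": 0}]}}

```text
t: 19.72
eef_pos: [548.3, -344.0, 117.3]
tcp_rot: [-3.139, 0.002, -2.909]
ft_force: [0.0, 0.2, -1.5]
opening: 0.505
grip_force: 5.7
```

Run:
```python
from h import *
c=read_camera("scene"); save(c,"s4")
s_=state(); print(s_["opening"],s_["grip_force"])
import pickle; pickle.dump(c,open("s4.pkl","wb"))
go([533,-88,150],np.pi)
```

```text
0.5010256553600773 5.724355056881905
at [ 548.  -343.7  115.8] rot [-3.1400e+00  1.3000e-03 -2.9094e+00] t 19.77 j [-0.66  0.63  1.6   0.    0.91 -2.47]
units tool xyz [-1.77 10.09 -1.38]
rotvec units [-0.01  0.01  2.32] if turned first, shift [ 0.6  10.23 -1.37]
```

View pics/s4.png

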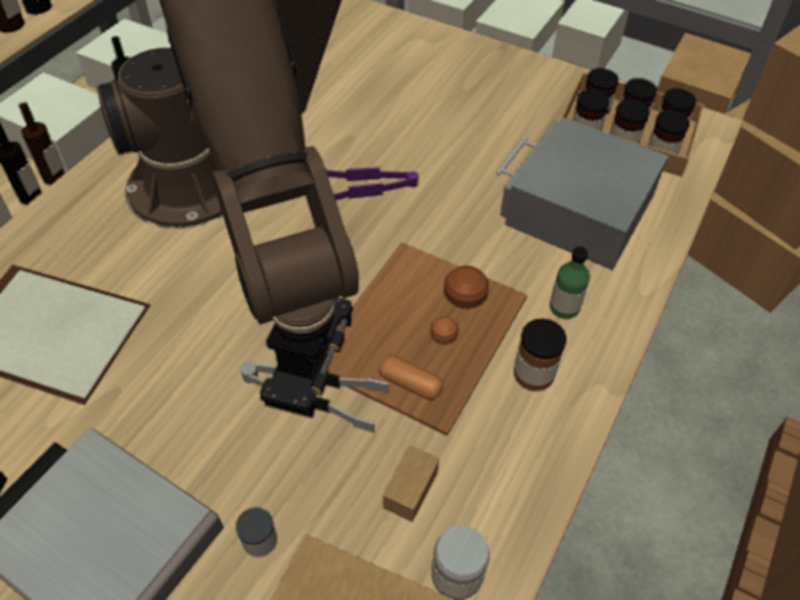

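The tongs are held level at 111 mm, tips at (388,385) and (372,426). The drawer is still shut.

Request:
{"name": "step_arm", "arguments": {"plan": [{"x": 0,"y": 0.3,"z": 0,"rx": 0,"ry": 0,"rz": 0.3},{"x": 0,"y": 0.4,"z": 0,"rx": 0,"ry": 0,"rz": 0.5},{"x": 0,"y": 0.5,"z": 0,"rx": 0,"ry": 0,"rz": 0.5},{"x": 0,"y": 0.6,"z": 0,"rx": 0,"ry": 0,"rz": 0.5},{"x": 0,"y": 0.6,"z": 0,"rx": 0,"ry": 0,"rz": 0.4},{"x": 0,"y": 0.6,"z": 0,"rx": 0,"ry": 0,"rz": 0.12},{"x": 0,"y": 0.6,"z": 0,"rx": 0,"ry": 0,"rz": 0},{"x": 0,"y": 0.6,"z": 0,"rx": 0,"ry": 0,"rz": 0},{"x": 0,"y": 0.6,"z": 0,"rx": 0,"ry": 0,"rz": 0},{"x": 0,"y": 0.6,"z": 0,"rx": 0,"ry": 0,"rz": 0}]}}

```text
t: 20.6
eef_pos: [539.5, -207.8, 114.4]
tcp_rot: [3.141, -0.0, -3.141]
ft_force: [0.4, -0.6, -0.9]
opening: 0.503
grip_force: 5.7
```

Request:
{"name": "step_arm", "arguments": {"plan": [{"x": 0,"y": 0.6,"z": 0,"rx": 0,"ry": 0,"rz": 0},{"x": 0,"y": 0.6,"z": 0,"rx": 0,"ry": 0,"rz": 0},{"x": 0,"y": 0.6,"z": 0,"rx": 0,"ry": 0,"rz": 0},{"x": 0,"y": 0.6,"z": 0,"rx": 0,"ry": 0,"rz": 0},{"x": 0,"y": 0.6,"z": 0,"rx": 0,"ry": 0,"rz": 0},{"x": 0,"y": 0.6,"z": 0,"rx": 0,"ry": 0,"rz": 0},{"x": 0,"y": 0.6,"z": 0,"rx": 0,"ry": 0,"rz": 0},{"x": 0,"y": 0.4,"z": 0,"rx": 0,"ry": 0,"rz": 0},{"x": 0,"y": 0.2,"z": 0,"rx": 0,"ry": 0,"rz": 0},{"x": 0,"y": 0,"z": 0,"rx": 0,"ry": 0,"rz": 0}]}}

```text
t: 21.43
eef_pos: [539.6, -88.1, 114.7]
tcp_rot: [3.141, -0.0, -3.14]
ft_force: [-0.2, -0.2, -0.5]
opening: 0.5
grip_force: 5.7
```

```bash
cat > tip.py <<'E'
from h import *
import sys
s_=state(); T=s_["eef_pos"]; print(s_["opening"],s_["grip_force"])
go([545,-89.5,22],np.pi)
for n in("scene","side"):
    c=read_camera(n); q=cloud(c).reshape(-1,3)
    m=(q[:,0]>T[0]+68)&(q[:,0]<T[0]+115)&(abs(q[:,1]-T[1])<60)&(q[:,2]>T[2]-12)&(q[:,2]<T[2]+30)
    p=q[m]
    for sg in(1,-1):
        a=p[sg*(p[:,1]-T[1])>10]
        if len(a)>5: print(n,sg,len(a),"x",np.percentile(a[:,0]-T[0],[2,98]).round(1),"y",np.percentile(a[:,1]-T[1],[2,50,98]).round(1),"z",np.percentile(a[:,2]-T[2],[2,98]).round(1))
    m=(q[:,2]>22)&(q[:,2]<53)&(np.hypot(q[:,0]-634,q[:,1]+90)<32)
    if m.sum()>5: print(n,"bun",m.sum(),cv2.minEnclosingCircle(q[m][:,:2].astype(np.float32)))
E
python3 tip.py
```

```text
0.5002546195563535 5.724157243967056
at [539.6 -88.1 114.7] rot [ 3.1415 -0.     -3.1401] t 21.43 j [-0.28  0.51  1.86  0.    0.78 -1.86]
units tool xyz [-0.22 -0.06  3.71]
rotvec units [ 0.   -0.    0.01] if turned first, shift [-0.22 -0.06  3.71]
scene 1 115 x [ 69.2 103.3] y [26.6 30.3 33.5] z [-5.5 21.5]
scene -1 114 x [ 68.4 102.6] y [-38.5 -36.1 -32.6] z [-6.8 21.3]
scene bun 308 ((636.5964965820312, -90.68958282470703), 24.42352867126465)
side 1 96 x [69.9 99.3] y [28.5 31.8 34.6] z [-3.7 20.3]
side -1 124 x [ 68.8 100.2] y [-38.3 -34.5 -29.9] z [-3.6 21.7]
side bun 250 ((630.9147338867188, -90.6613998413086), 23.878877639770508)
```

Request:
{"name": "step_arm", "arguments": {"plan": [{"x": -0.17,"y": 0,"z": 0,"rx": 0,"ry": 0,"rz": 0},{"x": -0.17,"y": 0,"z": 0,"rx": 0,"ry": 0,"rz": 0},{"x": 0,"y": 0,"z": 0.4,"rx": 0,"ry": 0,"rz": 0},{"x": 0,"y": 0,"z": 0.6,"rx": 0,"ry": 0,"rz": 0},{"x": 0,"y": 0,"z": 0.5,"rx": 0,"ry": 0,"rz": 0},{"x": 0,"y": 0,"z": 0.3,"rx": 0,"ry": 0,"rz": 0},{"x": 0,"y": 0,"z": 0,"rx": 0,"ry": 0,"rz": 0},{"x": 0,"y": 0,"z": 0,"rx": 0,"ry": 0,"rz": 0},{"x": 0,"y": 0,"z": 0,"rx": 0,"ry": 0,"rz": 0},{"x": 0,"y": 0,"z": 0,"rx": 0,"ry": 0,"rz": 0}]}}

```text
t: 22.37
eef_pos: [548.4, -89.3, 70.2]
tcp_rot: [-3.141, 0.001, -3.141]
ft_force: [0.3, -0.6, -0.9]
opening: 0.501
grip_force: 5.7
```

```bash
python3 tip.py
python3 - <<'E'
from h import *
o=[]
for n,r in(("scene",(160,280,230,370)),("side",(160,280,230,390))):
    c=read_camera(n); im=c["image"][r[0]:r[1],r[2]:r[3],::-1]; o.append(cv2.resize(im,(400,300)))
cv2.imwrite("pics/t1.png",cv2.resize(np.hstack(o),(800,300)))
E
```

```text
0.5013534898763625 5.724377408623695
at [548.4 -89.3  70.2] rot [-3.1414e+00  1.1000e-03 -3.1414e+00] t 22.37 j [-0.28  0.58  1.87  0.    0.69 -1.85]
units tool xyz [ 0.14 -0.01  1.93]
rotvec units [-0.    0.01  0.  ] if turned first, shift [ 0.14 -0.01  1.93]
scene 1 110 x [ 68.5 102.9] y [26.8 29.8 32.9] z [-5.1 21.4]
scene -1 101 x [ 68.9 102.3] y [-40.1 -36.3 -32.1] z [-3.4 23. ]
scene bun 230 ((635.2138671875, -91.35921478271484), 24.872575759887695)
side 1 79 x [ 69.4 100.5] y [29.6 32.5 35.5] z [-3.9 21.3]
side -1 121 x [ 68.8 100.5] y [-36.9 -33.6 -29.4] z [-4.8 22.4]
side bun 219 ((631.1881103515625, -90.24726867675781), 24.02471160888672)
```

View pics/t1.png

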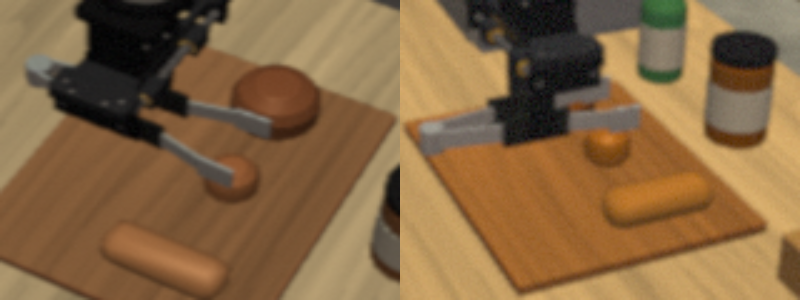

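The tips are level and astride the bun at (232,178) in the left crop; descending.

Request:
{"name": "step_arm", "arguments": {"plan": [{"x": 0,"y": 0.02,"z": 0.2,"rx": 0,"ry": 0,"rz": 0},{"x": 0,"y": 0.02,"z": 0.3,"rx": 0,"ry": 0,"rz": 0},{"x": 0,"y": 0,"z": 0.4,"rx": 0,"ry": 0,"rz": 0},{"x": 0,"y": 0,"z": 0.4,"rx": 0,"ry": 0,"rz": 0},{"x": 0,"y": 0,"z": 0.3,"rx": 0,"ry": 0,"rz": 0},{"x": 0,"y": 0,"z": 0.2,"rx": 0,"ry": 0,"rz": 0},{"x": 0,"y": 0,"z": 0.06,"rx": 0,"ry": 0,"rz": 0},{"x": 0,"y": 0,"z": 0,"rx": 0,"ry": 0,"rz": 0},{"x": 0,"y": 0,"z": 0,"rx": 0,"ry": 0,"rz": 0},{"x": 0,"y": 0,"z": 0,"rx": 0,"ry": 0,"rz": 0}]}}

```text
t: 23.4
eef_pos: [548.3, -88.2, 23.4]
tcp_rot: [-3.142, 0.001, -3.141]
ft_force: [-0.4, -0.3, -0.4]
opening: 0.499
grip_force: 5.7
```

```bash
python3 tip.py | grep -v bun
python3 - <<'E'
from h import *
o=[]
for n,r in(("scene",(170,290,240,380)),("side",(160,280,230,390))):
    c=read_camera(n); im=c["image"][r[0]:r[1],r[2]:r[3],::-1]; o.append(cv2.resize(im,(400,300)))
cv2.imwrite("pics/t2.png",np.hstack(o))
E
```

```text
0.4989798530966828 5.72430744767189
at [548.3 -88.2  23.4] rot [-3.1415e+00  6.0000e-04 -3.1413e+00] t 23.4 j [-0.28  0.66  1.89  0.    0.59 -1.85]
units tool xyz [ 0.13 -0.05  0.06]
rotvec units [-0.    0.01  0.  ] if turned first, shift [ 0.13 -0.05  0.06]
scene 1 194 x [ 69.9 114.3] y [11.9 30.6 59.6] z [-11.8  22.3]
scene -1 418 x [ 69.3 113.1] y [-58.3 -34.9 -10.7] z [-11.6  23.8]
side 1 35 x [ 68.4 100.5] y [11.1 33.  44.4] z [-10.6  25.1]
side -1 287 x [ 68.6 113.6] y [-50.6 -33.4 -11.3] z [-11.3  22.6]
```

View pics/t2.png

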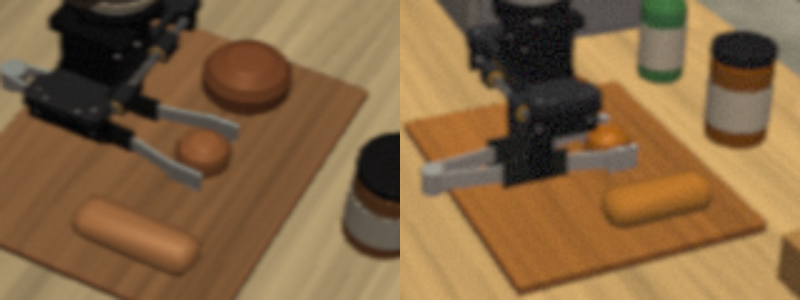

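The bun at (203,150) sits between the two tips, clear of both; closing.

Request:
{"name": "step_arm", "arguments": {"plan": [{"x": 0,"y": 0,"z": 0,"rx": 0,"ry": 0,"rz": 0},{"x": 0,"y": 0,"z": 0,"rx": 0,"ry": 0,"rz": 0},{"x": 0,"y": 0,"z": 0,"rx": 0,"ry": 0,"rz": 0},{"x": 0,"y": 0,"z": 0,"rx": 0,"ry": 0,"rz": 0},{"x": 0,"y": 0,"z": 0,"rx": 0,"ry": 0,"rz": 0},{"x": 0,"y": 0,"z": 0,"rx": 0,"ry": 0,"rz": 0},{"x": 0,"y": 0,"z": 0,"rx": 0,"ry": 0,"rz": 0},{"x": 0,"y": 0,"z": 0,"rx": 0,"ry": 0,"rz": 0},{"x": 0,"y": 0,"z": 0,"rx": 0,"ry": 0,"rz": 0},{"x": 0,"y": 0,"z": 0,"rx": 0,"ry": 0,"rz": 0}], "jaw": 0.3}}

```text
t: 24.43
eef_pos: [548.1, -88.1, 23.1]
tcp_rot: [3.142, 0.0, -3.141]
ft_force: [-0.3, 0.6, -0.8]
opening: 0.414
grip_force: 30.0
```

Opening is 39.3 mm at 30 N, so it has stopped on the bun. Lifting.

Request:
{"name": "step_arm", "arguments": {"plan": [{"x": 0,"y": 0,"z": -0.1,"rx": 0,"ry": 0,"rz": 0},{"x": 0,"y": 0,"z": -0.3,"rx": 0,"ry": 0,"rz": 0},{"x": 0,"y": 0,"z": -0.4,"rx": 0,"ry": 0,"rz": 0},{"x": 0,"y": 0,"z": -0.5,"rx": 0,"ry": 0,"rz": 0},{"x": 0,"y": 0,"z": -0.5,"rx": 0,"ry": 0,"rz": 0},{"x": 0,"y": 0,"z": -0.5,"rx": 0,"ry": 0,"rz": 0},{"x": 0,"y": 0,"z": -0.5,"rx": 0,"ry": 0,"rz": 0},{"x": 0,"y": 0,"z": -0.5,"rx": 0,"ry": 0,"rz": 0},{"x": 0,"y": 0,"z": -0.5,"rx": 0,"ry": 0,"rz": 0},{"x": 0,"y": 0,"z": -0.5,"rx": 0,"ry": 0,"rz": 0}]}}

```text
t: 25.27
eef_pos: [548.0, -88.1, 132.3]
tcp_rot: [-3.141, 0.001, -3.141]
ft_force: [0.5, -0.1, -1.4]
opening: 0.418
grip_force: 30.0
```

Request:
{"name": "step_arm", "arguments": {"plan": [{"x": 0,"y": 0,"z": -0.5,"rx": 0,"ry": 0,"rz": 0},{"x": 0,"y": 0,"z": -0.5,"rx": 0,"ry": 0,"rz": 0},{"x": 0,"y": 0,"z": -0.4,"rx": 0,"ry": 0,"rz": 0},{"x": 0,"y": 0,"z": -0.2,"rx": 0,"ry": 0,"rz": 0},{"x": 0,"y": 0,"z": -0.1,"rx": 0,"ry": 0,"rz": 0},{"x": 0,"y": 0,"z": 0,"rx": 0,"ry": 0,"rz": 0},{"x": 0,"y": 0,"z": 0,"rx": 0,"ry": 0,"rz": 0},{"x": 0,"y": 0,"z": 0,"rx": 0,"ry": 0,"rz": 0},{"x": 0,"y": 0,"z": 0,"rx": 0,"ry": 0,"rz": 0},{"x": 0,"y": 0,"z": 0,"rx": 0,"ry": 0,"rz": 0}]}}

```text
t: 26.1
eef_pos: [547.9, -88.1, 172.7]
tcp_rot: [3.141, -0.001, -3.141]
ft_force: [0.2, -0.1, -2.2]
opening: 0.418
grip_force: 30.0
```

Run:
```python
from h import *
T=state()["eef_pos"]; print(T,state()["opening"],state()["grip_force"])
for n in("scene","side"):
    c=read_camera(n); q=cloud(c).reshape(-1,3)
    hsv=cv2.cvtColor(c["image"],cv2.COLOR_RGB2HSV).reshape(-1,3)
    m=(abs(q[:,0]-635)<40)&(abs(q[:,1]+90)<40)&(hsv[:,1]>110)&(q[:,2]>60); p=q[m]; print(n,m.sum(),p.min(0),p.max(0))
```

```text
[547.90201876 -88.10977004 172.65233944] 0.4181222731607876 29.97619539499283
scene 295 [ 595.37373834 -118.3973934   165.92038974] [659.22876323 -57.02797455 450.98652721]
side 115 [ 610.08826198 -107.4431099   163.84504059] [653.08134633 -78.26853204 200.22142393]
```

```bash
python3 -c "
from cell import *
print(job_done())"
```

```text
the job is handed in; nothing more can be done
None
```

The jam jar is in the shut drawer, and the tongs hold the smallest bun about 16 cm above the table (about 15 cm above the board); the job was handed in after about 26 s of robot time, with no verdict returned.

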